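Fit the feeding lids to the fish food jars

TASK

First twist the tall transport cap off the closed food jar and lay it in the clear acrylic box. Then find the jar for each feeding lid lying on the ledge (two or three lids that look alike, each suiting only one of the three jars): try it on the jars until it screws down fully home, its top plate resting on the rim, and leave it there. If there are only two lids one jar stays open; leave the other things on the ledge where they are.

Things in the scene. Friction and masses are not known exactly. Their poses are not given: they have to be found in the camera images.
- jar_p: glass food jar in a fixed 90 x 90 x 30 mm cedar block (neither moves). Origin: centre of the block's underside, z up. Rim 94 mm up; glass 70 mm across up to 64 mm, neck 42 mm, thread 48 mm across. Mouth: a small round hole (11 mm) in a white insert. Two small dowels in the block mark its +x and -x sides. At the start it is closed by the transport cap.
- jar_q: glass food jar in a fixed 90 x 90 x 30 mm cedar block (neither moves). Origin: centre of the block's underside, z up. Rim 94 mm up; glass 70 mm across up to 64 mm, neck 42 mm, thread 48 mm across. Mouth: a ring-shaped groove (11 mm inside, 24 mm outside) in a white insert. Two small dowels in the block mark its +x and -x sides. Open at the start.
- jar_r: glass food jar in a fixed 90 x 90 x 30 mm cedar block (neither moves). Origin: centre of the block's underside, z up. Rim 94 mm up; glass 70 mm across up to 64 mm, neck 42 mm, thread 48 mm across. Mouth: a wide ring-shaped groove (23 mm inside, 37 mm outside) close to the wall. Two small dowels in the block mark its +x and -x sides. Open at the start.
- lid_a: feeding lid: white knurled screw lid, 58 mm across, 23 mm tall (top plate 8 mm, skirt 15 mm), about 40 g, top up on the ledge. Origin: centre of its lower edge, z up. The three lids look the same from outside and differ only in an unseen 4.5 mm deep moulded seal underneath; each suits just one jar, found only by trying. One lid may be absent
- lid_b: feeding lid, outside the same as lid_a; may be absent. In all lids two lugs inside the skirt, 3.5 mm above the lower edge, lie on the lid's +x and -x axes, under the ends of the raised bar across its top. Clockwise seen from above screws down. Fully home on its own jar a lid's origin is 79 mm above the jar's origin
- lid_c: feeding lid, outside the same as lid_a; may be absent. Any lid on the wrong jar binds when screwed down, its origin still about 83.5 mm above the jar's origin; turn no harder (forced, it would skip the thread), turn it back anticlockwise and lift it off. A lid stays turned as it is left, held by friction
- jar_p_mouth (a point): centre of the rim of jar_p, 94 mm above its origin. All jars have the same coarse right-handed two-start thread, lead 16 mm a turn (2.5 mm a radian), about 2 mm play in height; the two threads begin 2.5 mm below the rim on the jar's +x and -x sides and run down clockwise for 270 degrees
- jar_q_mouth (a point): centre of the rim of jar_q, 94 mm above its origin. Entry on any jar: lugs lowered 15 to 60 degrees anticlockwise of the starts rest about 6 mm below the rim (lid origin 83 to 87 mm up); turned clockwise under light pressure they pass under the starts, and 60 to 135 degrees beyond them the right lid is home. If pressed too little they ride over the starts: just turn on
- jar_r_mouth (a point): centre of the rim of jar_r, 94 mm above its origin. Lugs set down at other angles on any jar rest higher and slide down the thread when turned clockwise under light pressure, needing up to 180 degrees more
- cap: tall transport cap: white knurled screw cap 57 mm across, 28 mm tall, about 50 g, screwed home on jar_p at the start. Origin: centre of its lower edge, z up; lugs inside on its +x and -x axes, 3.5 mm above the edge, 128 degrees clockwise of the thread starts as it stands. Turned anticlockwise it rises 16 mm a turn and can be lifted free after 135 to 180 degrees
- box: the clear acrylic box, open at the top, fixed to the ledge: 150 x 150 mm outside, 65 mm tall, walls and floor 4 mm. Origin: centre of its underside
- canister: bystander: closed orange food canister, 72 mm across, 103 mm tall, standing; origin at the centre of its underside
- tong: bystander: long aluminium tong lying on the ledge beyond the jars, 280 mm long; origin at its middle, on the ledge
- vac_tip: bystander: clear plastic gravel vacuum tip standing on end, 44 mm across, 115 mm tall; origin at the centre of its underside
- test_bottle: bystander: small test kit bottle, 28 mm across, 65 mm tall; origin at the centre of its underside
- scraper: bystander: black magnet scraper, 70 x 45 x 36 mm; origin at the centre of its underside
- pot: bystander: small terracotta pot, 44 mm across, 40 mm tall, between the jars; origin at the centre of its underside
- puck: bystander: rubber suction puck, 30 mm across, 20 mm tall, between the jars; origin at the centre of its underside
Not all that is in view belongs to the job. Leave any purple or red look-alike of the lid_b alone.

How it is judged:
On the way, in this order (a step that is already met when the one before it is completed fails the run):
1. the transport cap is lifted clear of jar_p (z of cap in the frame of jar_p above 0.1 m), for 0.1 s.
2. the transport cap lies in the acrylic box (z of cap in the frame of box below 0.04 m and x of cap in the frame of box between -0.07 and 0.07 m and y of cap in the frame of box between -0.07 and 0.07 m), for 0.2 s.
At the end, for the whole second after the job is handed in: The cap rests inside the box (origin under 40 mm up and within 70 mm of the middle in x and y); each lid present is screwed home on one of the jars: at rest, level within 0.06 rad, within 4 mm of the jar's axis, origin under 80.2 mm above the jar's origin (fully home is 79 mm) (all of step 2 and linear speed of cap below 0.02 m/s and ((z of lid_a in the frame of jar_p below 0.0802 m and horizontal distance between lid_a and jar_p below 0.004 m and angle between lid_a's own z axis and vertical below 0.06 rad and linear speed of lid_a below 0.02 m/s) or (z of lid_a in the frame of jar_q below 0.0802 m and horizontal distance between lid_a and jar_q below 0.004 m and angle between lid_a's own z axis and vertical below 0.06 rad and linear speed of lid_a below 0.02 m/s) or (z of lid_a in the frame of jar_r below 0.0802 m and horizontal distance between lid_a and jar_r below 0.004 m and angle between lid_a's own z axis and vertical below 0.06 rad and linear speed of lid_a below 0.02 m/s)) and ((z of lid_b in the frame of jar_p below 0.0802 m and horizontal distance between lid_b and jar_p below 0.004 m and angle between lid_b's own z axis and vertical below 0.06 rad and linear speed of lid_b below 0.02 m/s) or (z of lid_b in the frame of jar_q below 0.0802 m and horizontal distance between lid_b and jar_q below 0.004 m and angle between lid_b's own z axis and vertical below 0.06 rad and linear speed of lid_b below 0.02 m/s) or (z of lid_b in the frame of jar_r below 0.0802 m and horizontal distance between lid_b and jar_r below 0.004 m and angle between lid_b's own z axis and vertical below 0.06 rad and linear speed of lid_b below 0.02 m/s)) and ((z of lid_c in the frame of jar_p below 0.0802 m and horizontal distance between lid_c and jar_p below 0.004 m and angle between lid_c's own z axis and vertical below 0.06 rad and linear speed of lid_c below 0.02 m/s) or (z of lid_c in the frame of jar_q below 0.0802 m and horizontal distance between lid_c and jar_q below 0.004 m and angle between lid_c's own z axis and vertical below 0.06 rad and linear speed of lid_c below 0.02 m/s) or (z of lid_c in the frame of jar_r below 0.0802 m and horizontal distance between lid_c and jar_r below 0.004 m and angle between lid_c's own z axis and vertical below 0.06 rad and linear speed of lid_c below 0.02 m/s))); the robot touches nothing.
It fails at once if another thing on the ledge (canister, tong, vacuum tip, test bottle, scraper, pot or puck) is pushed more than 3 cm from its place (distance of any of canister, tong, vac_tip, test_bottle, scraper, pot, puck from where it was at the start of the episode above 0.03 m).
Of lid_a, lid_b, lid_c only 2 to 3 are there at a start; the rules pass over those that are not, and their reading is None.
At some moment in a run one of lid_a, lid_b, lid_c may be knocked a few centimetres aside while the robot is not near it.
It also fails if it takes over 210 s, if anything falls off the work surface, if the arm or the gripper's body presses on something with over 40 N, if the wrist force passes 120 N, or if a joint passes its speed limit or range.

ROBOT

A 6-joint arm with a two-finger parallel gripper is mounted at the origin on the work surface. World frame = base frame: x ahead of the robot, y to its left, z up, the work surface at z = 0. Lengths are in m, angles in rad, forces in N, time in s.
With the tool pointing down it reaches from about 0.425 to 1.125 m from the base axis. Payload 14.9 kg.
Tool frame: the origin (TCP) lies midway between the tips of the shut fingers; the grasp point (between the pads) lies 19 mm behind it; x points along the fingers, y is the direction in which the jaws open and shut, and the axes are right-handed (so a half turn about x gives the same grasp; the last joint's range is limited). The gripper opens to 91 mm and grips with 3 to 60 N. Pads are 32 mm wide; open, the fingers measure 118 mm over their backs; the gripper's body (76 mm by 178 mm) begins 60 mm behind the grasp point.
Start: joints at [-1.186, 0.379, 1.734, -0, 1.028, -0.033], TCP at [0.284, -0.64, 0.214] pointing down, gripper open.
Joint ranges: [-2.77, 2.77], [-0.74, 2.19], [0, 2.66], [-1.06, 4.2], [0.31, 2.87], [-3.08, 3.08]. Speed limits (rad/s): [1.89, 1.89, 2.39, 3.14, 3.14, 3.14].

INTERFACE

Orientations are given as a 3x3 rotation matrix whose columns are the frame's x, y, z axes.
In Python, from workcell import manip, claw, sensors, optics gives the robot as it stands. Calls block until the motion is done:
- manip.move_ptp(position, orientation): joint-space move of the TCP to a pose.
- manip.move_linear(position, attitude=None, rate=0.15): straight line of the TCP; attitude=None keeps the orientation; rate is the mean speed in m/s.
- manip.set_joints(angles): joint-space move.
- claw.command_gripper(opening): finger opening in m; the grip force is fixed at half the most; returns when the fingers have stopped.
- manip.sleep(seconds).
- manip.solve_ik(position, orientation): joint angles nearest the present ones, or None.
- sensors.state(): the state.
- optics.snapshot(name): name is "scene" or "top" or "wrist"; returns the picture (480x640x3 uint8, red, green, blue); there is no depth.
- optics.camera_model(name): a dict with "intrinsics" (3x3 intrinsics, pixels), "D" ([k1, k2, p1, p2, k3] as OpenCV has them; the pictures are not rectified), "rvec" (rotation vector, rad) and "tvec" (3), from world to camera coordinates, as OpenCV has them; the wrist camera has in their place "hand_eye" (4x4, takes a point from camera to tool coordinates, whose origin is the TCP and whose axes are the tool frame's). Camera axes: x right, y down, z forward; pixel columns grow to the right and rows downward; lengths in m; the calibration is good to about 2 mm. A picture is of the moment at which its call begins: read the wrist's pose just before it. camera_model takes no time and is no camera call.
A pose or a line that the arm cannot do raises manip.IKError and nothing moves.
- manip.hand_in(): hands the job in, once; it reports no verdict.
The state is a dict: "clock": time; "joints": joint angles; "qvel": joint speeds; "joint_efforts": joint torques, N m; "tcp_pos": TCP position; "tool_rot": TCP orientation; "ft_force": force on the tool from outside, world axes, zero at the start; "wrist_torque": the same for the moment, N m; "width": finger opening in m.
Only numpy, scipy, OpenCV 4.12 (cv2) and the standard library are available. Lean on these libraries where they do the work, as an engineer would, in place of code of your own. Each camera call takes 0.05 s, during which the arm holds its last target. There are 200 camera calls.

## Working session

There is one attempt and no reset: what is moved stays moved. The work goes in short steps, each a Python script; the robot and the scene stay as the last script left them, time stands still between calls to the robot, and variables do not carry over. Pictures are saved under pics/ and viewed, about 12 in all and at most 16, crops included, and the job is handed in when it is done.

```bash
mkdir -p pics; ls; python3 - <<'E'
from workcell import manip,claw,sensors,optics
import cv2
for n in("scene","top"):
    cv2.imwrite(f"pics/{n}0.png",optics.snapshot(n)[:,:,::-1]); print(n,optics.camera_model(n))
print(optics.camera_model("wrist")); print(sensors.state())
E
```

```text
pics
scene {'intrinsics': array([[501.36910204,   0.        , 316.5917287 ],
       [  0.        , 501.36910204, 237.92574343],
       [  0.        ,   0.        ,   1.        ]]), 'D': array([-0.10638884,  0.        ,  0.        ,  0.        ,  0.        ]), 'rvec': array([ 2.42834608,  0.69168445, -0.23872677]), 'tvec': array([-0.49146096, -0.21278762,  1.24915381])}
top {'intrinsics': array([[474.3999435 ,   0.        , 324.27400629],
       [  0.        , 474.3999435 , 239.66856947],
       [  0.        ,   0.        ,   1.        ]]), 'D': array([-0.11870872,  0.        ,  0.        ,  0.        ,  0.        ]), 'rvec': array([ 2.14766448, -2.18778427,  0.04002599]), 'tvec': array([0.03687075, 0.59321803, 1.0812614 ])}
{'intrinsics': array([[391.46545769,   0.        , 318.18198554],
       [  0.        , 391.46545769, 233.99105163],
       [  0.        ,   0.        ,   1.        ]]), 'D': array([-0.08663346,  0.        ,  0.        ,  0.        ,  0.        ]), 'hand_eye': array([[ 5.53829689e-04, -2.67720382e-01,  9.63496492e-01,
        -1.70779329e-01],
       [ 9.99999633e
[... 323 characters left out ...]
54759884e-05,
        1.02855269e+00, -3.33099038e-02]), 'qvel': array([ 0.00158383, -0.00021051,  0.00023417, -0.00207569,  0.00044135,
       -0.00167355]), 'joint_efforts': array([-2.20924005e-03, -7.65042114e+01, -4.35292017e+01,  6.51261583e-02,
        3.98428249e-02,  5.53182076e-06]), 'tcp_pos': array([ 0.28386625, -0.63945942,  0.21336028]), 'tool_rot': array([[-3.97509088e-04,  4.05747428e-01, -9.13985157e-01],
       [ 9.47094835e-04, -9.13984666e-01, -4.05747622e-01],
       [-9.99999472e-01, -1.02691899e-03, -2.09640820e-05]]), 'ft_force': array([-0.44630245,  0.56792944,  0.20217616]), 'wrist_torque': array([ 0.0133776 ,  0.00900209, -0.00119376]), 'width': 0.09112884554214577}
```

View pics/scene0.png

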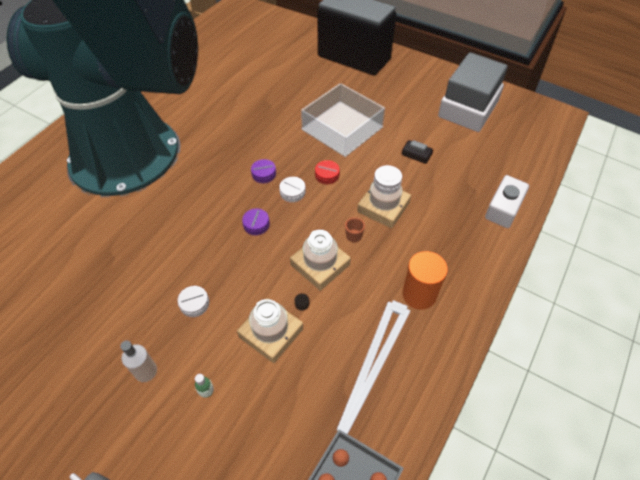

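View pics/top0.png

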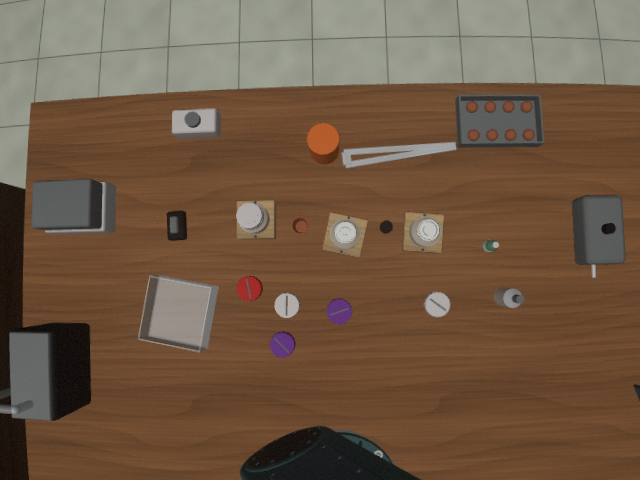

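The scene view shows one capped jar at (388,185), open jars at (320,250) and (268,320), the box at (343,118), and white lids at (292,188) and (193,300). In the top view, jar_p is at (252,217), the open jars at (345,234) and (425,230), the white lids at (287,305) and (437,304), and the box at (178,313). Lid candidates in the top view:
- White: (287,305) and (437,304), which I choose.
- Purple: (339,311) and (282,344), left alone.
- Red: (249,289), left alone.

There is no third white lid.

```bash
cat > h.py <<'E'
from workcell import manip,claw,sensors,optics
import numpy as np, cv2
def Rdown(a):  # tool x down, jaw axis y at world angle a
    x=np.array([0,0,-1.]);y=np.array([np.cos(a),np.sin(a),0]);return np.column_stack([x,y,np.cross(x,y)])
def ray(name,px,st=None):
    m=optics.camera_model(name)
    u=cv2.undistortPoints(np.array([[px]],float),m["intrinsics"],m["D"])[0,0];d=np.array([*u,1])
    if name=="wrist":
        H=m["hand_eye"];R=st["tool_rot"]@H[:3,:3];o=st["tcp_pos"]+st["tool_rot"]@H[:3,3]
        return o,R@d
    R=cv2.Rodrigues(m["rvec"])[0];return -R.T@m["tvec"],R.T@d
def onz(r,z): o,d=r;return o+d*(z-o[2])/d[2]
def tri(r1,r2):
    A=np.column_stack([r1[1],-r2[1]]);s=np.linalg.lstsq(A,r2[0]-r1[0],rcond=None)[0]
    p,q=r1[0]+s[0]*r1[1],r2[0]+s[1]*r2[1];return (p+q)/2,np.linalg.norm(p-q)
def proj(name,P,st=None):
    m=optics.camera_model(name)
    if name=="wrist":
        H=m["hand_eye"];T=np.eye(4);T[:3,:3]=st["tool_rot"];T[:3,3]=st["tcp_pos"];T=np.linalg.inv(T@H);rv,t=cv2.Rodrigues(T[:3,:3])[0],T[:3,3]
    else: rv,t=m["rvec"],m["tvec"]
    return cv2.projectPoints(np.array([P],float),rv,t,m["intrinsics"],m["D"])[0][0,0]
def white(img,lo=150,sat=45):
    h=cv2.cvtColor(img,cv2.COLOR_RGB2HSV);return ((h[...,2]>lo)&(h[...,1]<sat)).astype(np.uint8)*255
def wood(img):
    h=cv2.cvtColor(img,cv2.COLOR_RGB2HSV);return ((h[...,2]>130)&(h[...,1]>60)&(h[...,1]<150)&(h[...,0]>12)&(h[...,0]<28)).astype(np.uint8)*255
def blobs(mask,amin):
    return [c for c in cv2.findContours(mask,cv2.RETR_EXTERNAL,cv2.CHAIN_APPROX_NONE)[0] if cv2.contourArea(c)>amin]
def save(name,img): cv2.imwrite(f"pics/{name}.png",img[:,:,::-1])
E
python3 - <<'E'
from h import *
np.set_printoptions(precision=4,suppress=True)
im={n:cv2.imread(f"pics/{n}0.png")[:,:,::-1].copy() for n in("top","scene")}
for n in im:
    print(n,"white")
    for c in blobs(white(im[n]),120):
        (x,y),ax,an=cv2.fitEllipse(cv2.convexHull(c));
        if 140<x<520 and 150<y<390: print((round(x),round(y)),np.round(ax),onz(ray(n,(x,y)),.023)[:2])
    print(n,"wood")
    for c in blobs(wood(im[n]),150):
        (x,y),ax,an=cv2.minAreaRect(c)
        print((round(x),round(y)),np.round(ax),an,onz(ray(n,(x,y)),.03)[:2])
E
```

```text
top white
(286, 305) [24. 24.] [0.4435 0.1167]
(437, 304) [24. 24.] [ 0.4398 -0.2316]
(181, 310) [62. 82.] [0.434  0.3672]
(342, 233) [24. 26.] [ 0.6082 -0.0166]
(426, 231) [22. 27.] [ 0.6093 -0.2105]
(248, 216) [24. 28.] [0.6537 0.2041]
(388, 153) [ 18. 132.] [ 0.7955 -0.127 ]
top wood
(355, 236) [18. 38.] 12.528807640075684 [ 0.5992 -0.0446]
(434, 233) [17. 38.] 3.4682295322418213 [ 0.6041 -0.2268]
(335, 232) [18. 38.] 11.309932708740234 [0.6098 0.0007]
(413, 231) [38. 18.] 90.0 [ 0.6092 -0.1794]
(255, 219) [38. 36.] 90.0 [0.6448 0.1865]
scene white
(372, 363) [ 33. 152.] [ 0.799  -0.1654]
(267, 317) [35. 37.] [ 0.5869 -0.1882]
(192, 299) [26. 31.] [ 0.439  -0.2349]
(319, 246) [31. 33.] [0.5835 0.005 ]
(386, 189) [19. 31.] [0.6285 0.2182]
(292, 187) [22. 26.] [0.4434 0.1115]
(509, 196) [35. 43.] [0.8786 0.3515]
(388, 176) [21. 28.] [0.6134 0.2589]
scene wood
(261, 464) [29. 56.] 78.69007110595703 [ 0.733 -0.413]
(120, 441) [18. 48.] 45.0 [ 0.5134 -0.513 ]
(100, 326) [ 77. 139.] 60.5615119934082 [ 0.3296 -0.3772]
(161, 278) [26. 39.] 43.02506637573242 [ 0.3569 -0.2325]
(62, 272) [26. 55.] 53.392921447753906 [ 0.1699 -0.3349]
(25, 203) [21. 29.] 45.0 [-0.0592 -0.255 ]
(190, 210) [34. 45.] 15.255118370056152 [ 0.2903 -0.0663]
(194, 229) [ 55. 123.] 45.0 [ 0.334  -0.1025]
(80, 205) [ 94. 190.] 74.12882232666016 [ 0.0626 -0.1865]
(37, 158) [38. 93.] 52.12501525878906 [-0.1564 -0.1402]
(469, 285) [ 90. 409.] 25.038597106933594 [0.8882 0.0749]
(308, 108) [ 72. 127.] 35.788970947265625 [0.3287 0.3606]
(315, 259) [202. 478.] 32.97472381591797 [ 0.5958 -0.032 ]
(197, 87) [40. 95.] 27.1981258392334 [0.0159 0.2807]
(238, 96) [ 52. 196.] 42.594032287597656 [0.1401 0.3063]
```

```bash
cat > survey.py <<'E'
from h import *
import pickle
T={"lid1":(.4435,.1167),"p":(.645,.187),"m":(.604,-.022),"n":(.607,-.203),"lid2":(.44,-.2316)}
D={}
for k in ("lid2","n","m","p","lid1"):
    x,y=T[k];a=np.arctan2(y,x);R=Rdown(a)
    for i,o in enumerate((-.03,.05)):
        manip.move_ptp(np.array([x,y,.25])+R[:,2]*o,R);st=sensors.state();D[k,i]=(st,optics.snapshot("wrist"))
pickle.dump(D,open("D.pkl","wb"));print(sensors.state()["clock"])
tiles=[]
for k in T:
    st,im=D[k,0];c=proj("wrist",(*T[k],.05),st).astype(int);print(k,c)
    t=im[max(0,c[1]-110):c[1]+110,max(0,c[0]-130):c[0]+130];tiles.append(cv2.resize(t,(266,225)))
tiles.append(np.zeros_like(tiles[0]))
save("survey",np.vstack([np.hstack(tiles[:3]),np.hstack(tiles[3:])]))
E
python3 survey.py
```

```text
8.3167
lid1 [316 235]
p [318 235]
m [318 235]
n [319 235]
lid2 [317 235]
```

View pics/survey.png

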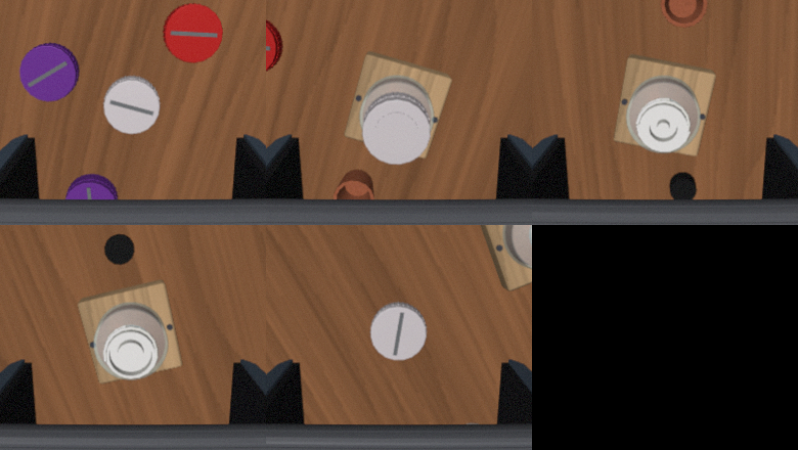

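The montage shows lid1 with its bar (tile 1, centre), the capped jar_p (tile 2), the two open jars (tiles 3 and 4) with two dark dowel dots on each block, and lid2 (tile 5). All three jars and both lids are in view. The purple and red look-alikes in tile 1 are clearly separate.

```bash
cat > meas.py <<'E'
from h import *
import pickle
np.set_printoptions(precision=4,suppress=True)
D=pickle.load(open("D.pkl","rb"))
T={"lid1":(.4435,.1167,.023),"p":(.645,.187,.107),"m":(.604,-.022,.094),"n":(.607,-.203,.094),"lid2":(.44,-.2316,.023)}
def bright(k,i,sel):
    st,im=D[k,i];c=proj("wrist",T[k],st);out=[]
    for b in blobs(sel(im),300):
        e=cv2.fitEllipse(cv2.convexHull(b));
        if np.hypot(*(np.array(e[0])-c))<25: out.append(e)
    return st,out
for k in T:
  for lo in (150,175,190,205):
    s0,e0=bright(k,0,lambda im:white(im,lo));s1,e1=bright(k,1,lambda im:white(im,lo))
    for a in e0[:1]:
        for b in e1[:1]:
            p,err=tri(ray("wrist",a[0],s0),ray("wrist",b[0],s1))
            w=np.mean(a[1])/391*(s0["tcp_pos"][2]+.171-p[2])
            print(k,lo,p,"err",round(err,4),"dia",round(w,4),np.round(a[1]),np.round(b[1]))
  # dark small dots (dowels): 
  if len(k)==1:
    R=[]
    for i in(0,1):
        st,im=D[k,i];g=cv2.cvtColor(im,cv2.COLOR_RGB2GRAY);c=proj("wrist",(*T[k][:2],.03),st)
        wd=[]
        for b in blobs((g<75).astype(np.uint8)*255,6):
            m=cv2.moments(b);q=np.array([m["m10"],m["m01"]])/m["m00"]
            if np.hypot(*(q-c))<60 and m["m00"]<80: wd.append(q)
        wd.sort(key=lambda q:q[0]);print(k,i,[np.round(q,1) for q in wd],[onz(ray("wrist",q,st),.03)[:2] for q in wd]);R.append((st,wd))
    if len(R[0][1])==2==len(R[1][1]):
        P=[tri(ray("wrist",R[0][1][j],R[0][0]),ray("wrist",R[1][1][j],R[1][0]))[0] for j in(0,1)]
        print("  dowels",*P,"mid",(P[0]+P[1])[:2]/2,"sep",np.linalg.norm(P[0]-P[1]),"yaw",np.degrees(np.arctan2(*(P[1]-P[0])[1::-1])))
  else:
    st,im=D[k,0];g=cv2.cvtColor(im,cv2.COLOR_RGB2GRAY);c=proj("wrist",T[k],st)
    for b in blobs((g<150).astype(np.uint8)*255,10) if 0 else cv2.findContours((g<140).astype(np.uint8)*255,cv2.RETR_LIST,cv2.CHAIN_APPROX_NONE)[0]:
        if 40<cv2.contourArea(b)<600:
            (x,y),(w,h),an=cv2.minAreaRect(b)
            if np.hypot(x-c[0],y-c[1])<25:
                v=cv2.fitLine(b,cv2.DIST_L2,0,.01,.01).ravel();q=np.array([x,y]);A,B=[onz(ray("wrist",q+s*15*v[:2],st),.023) for s in(-1,1)]
                print("  bar",(x,y),(w,h),"yaw",np.degrees(np.arctan2(*(B-A)[1::-1])))
E
python3 meas.py
```

```text
lid1 150 [0.4412 0.1154 0.0176] err 0.0001 dia 0.0564 [55. 55.] [57. 58.]
lid1 175 [0.441  0.1158 0.0229] err 0.0001 dia 0.0533 [51. 53.] [56. 57.]
lid1 190 [0.4409 0.1158 0.0228] err 0.0001 dia 0.0524 [50. 52.] [55. 56.]
  bar (314.3648376464844, 230.00205993652344) (42.44995880126953, 3.2310993671417236) yaw -0.8639163846531537
p 150 [0.6417 0.1869 0.0849] err 0.0001 dia 0.0658 [73. 80.] [76. 78.]
p 175 [0.6419 0.1859 0.1075] err 0.0001 dia 0.051 [62. 65.] [69. 71.]
p 190 [0.6417 0.1859 0.1068] err 0.0 dia 0.0499 [61. 63.] [68. 69.]
p 0 [array([278. , 220.5])] [array([0.6022, 0.185 ])]
p 1 [array([275.7, 139.5]), array([354.5, 162.6])] [array([0.6021, 0.1852]), array([0.6828, 0.1847])]
m 150 [ 0.6018 -0.0222  0.0646] err 0.0 dia 0.0636 [67. 72.] [76. 77.]
m 175 [ 0.6011 -0.024   0.0681] err 0.001 dia 0.0523 [52. 64.] [56. 57.]
m 190 [ 0.6018 -0.0228  0.0859] err 0.0 dia 0.0445 [51. 53.] [55. 56.]
m 205 [ 0.6022 -0.0219  0.0979] err 0.0007 dia 0.0388 [44. 50.] [54. 56.]
m 0 [array([277.9, 224.2]), array([354.2, 238.6])] [array([ 0.5628, -0.0142]), array([ 0.6411, -0.0326])]
m 1 [arr
[... 320 characters left out ...]
6  0.0809] err 0.0006 dia 0.047 [51. 57.] [56. 57.]
n 190 [ 0.6034 -0.2043  0.0857] err 0.0001 dia 0.0442 [50. 53.] [55. 56.]
n 205 [ 0.6041 -0.2036  0.098 ] err 0.0007 dia 0.0381 [44. 48.] [54. 55.]
n 0 [array([354.5, 224.4])] [array([ 0.6434, -0.2086])]
n 1 [array([276. , 162.1]), array([355.7, 143.1])] [array([ 0.5632, -0.2007]), array([ 0.6434, -0.2084])]
lid2 150 [ 0.4369 -0.2327  0.0225] err 0.0003 dia 0.0543 [53. 54.] [57. 58.]
lid2 175 [ 0.4368 -0.2328  0.0223] err 0.0002 dia 0.0531 [51. 53.] [56. 57.]
lid2 190 [ 0.4367 -0.2326  0.023 ] err 0.0003 dia 0.0516 [50. 51.] [55. 56.]
  bar (316.1756896972656, 230.94595336914062) (3.2879796028137207, 40.93534851074219) yaw 52.67248263059428
```

```bash
cat >> h.py <<'E'
JAR={"p":(.642,.1855,-.005),"m":(.602,-.0230,-.234),"n":(.6033,-.2045,-.096)} # x,y,yaw(dowel axis)
BAR={"lid1":(.441,.1157,-.015),"lid2":(.4368,-.2327,.919)}
def go(x,y,z,a): manip.move_ptp((x,y,z),Rdown(a))
def down(x,y,z,rate=.08): manip.move_linear((x,y,z),rate=rate)
def fz():
    s=sensors.state();return np.round([*s["ft_force"],s["wrist_torque"][2],s["tcp_pos"][2],s["width"]],4)
def twist(x,y,z0,a0,da,dz,n):
    """turn by da in n steps while z goes by dz; print force"""
    for i in range(1,n+1):
        go(x,y,z0+dz*i/n,a0+da*i/n)
        print(round(np.degrees(da*i/n)),fz())
E
cat > cap.py <<'E'
from h import *
np.set_printoptions(precision=4,suppress=True)
print([onz(ray("top",p),.065)[:2] for p in((150,276),(218,286),(207,350),(139,340))])
x,y,_=JAR["p"];a0=np.arctan2(y,x)-1.65
go(x,y,.25,a0);down(x,y,.15,.2);print(fz());down(x,y,.081)
claw.command_gripper(.03);print("grip",fz())
n=9;A=np.radians(180);twist(x,y,.081,a0,A,.0025*A,n)
z=.081+.0025*A;down(x,y,z+.012,.05);print(fz());down(x,y,.25,.15);print(fz(),sensors.state()["clock"])
st=sensors.state();save("capoff",optics.snapshot("top"))
E
python3 cap.py
```

```text
[array([0.5151, 0.4253]), array([0.4908, 0.2657]), array([0.3473, 0.2925]), array([0.369 , 0.4524])]
[-0.0652  0.303  -0.1192 -0.0394  0.151   0.0911]
grip [-1.2683 -0.6011  0.528   0.0038  0.0811  0.0565]
20 [0.1007 0.1338 0.424  0.0202 0.0819 0.0562]
40 [ 0.6209 -0.4839  0.3077  0.0139  0.0828  0.0562]
60 [-0.2233 -0.7327  0.969  -0.0908  0.0836  0.0561]
80 [ 0.5203 -0.0092  0.5683 -0.027   0.0845  0.0562]
100 [-0.0264  0.3409  1.0409  0.032   0.0854  0.0564]
120 [-0.2096 -0.1157  1.5821  0.0341  0.0862  0.0559]
140 [-0.6804  0.9072  1.2515  0.0243  0.0871  0.0563]
160 [-0.1807  0.056   1.3415  0.0048  0.0879  0.0561]
180 [-0.1486 -0.6416  2.0736 -0.0103  0.0888  0.0561]
[ 0.3986 -0.3087  0.3466  0.0339  0.1013  0.0562]
[ 0.494   0.0559 -1.4361  0.0253  0.2489  0.0562] 17.5167
```

```bash
python3 - <<'E'
from h import *
import pickle
a=np.radians(-10.5)
go(.4305,.359,.30,a);st=sensors.state();im=optics.snapshot("wrist");pickle.dump((st,im),open("box.pkl","wb"));save("box",im)
print(fz(),[np.round(proj("wrist",(.4305+R[0],.359+R[1],.065),st)) for R in (Rdown(a)[:2,1:]@np.array([[.075,.075,-.075,-.075],[.075,-.075,-.075,.075]])).T])
E
```

```text
[-0.581  -0.9434 -0.104   0.0589  0.2999  0.0563] [array([386., 266.]), array([392., 126.]), array([244., 126.]), array([250., 266.])]
```

View pics/box.png

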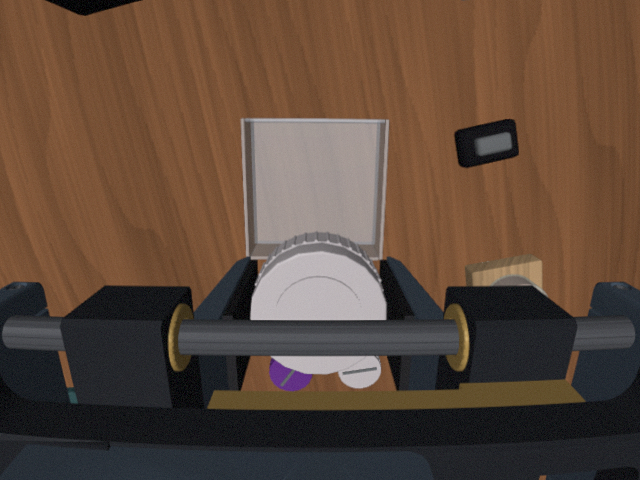

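The box rim corners are at about (242,119), (388,120), (384,259) and (247,259), within 7 px of the prediction. I'll correct the centre and place the cap.

```bash
python3 - <<'E'
from h import *
import pickle
st,_=pickle.load(open("box.pkl","rb"))
C=np.array([onz(ray("wrist",p,st),.065)[:2] for p in((242,119),(388,120),(384,259),(247,259))]);c=C.mean(0)
print(C,c,[np.linalg.norm(C[i]-C[i-1]) for i in range(4)])
s=sensors.state();x,y=c
if np.hypot(x-.4305,y-.359)<.02:
    down(x,y,.30,.1);down(x,y,.09,.2);print(fz());down(x,y,.016,.05);print(fz())
    claw.command_gripper(.072);manip.sleep(.2);down(x,y,.30,.2);print(fz(),sensors.state()["clock"])
    save("boxed",optics.snapshot("wrist")[60:300,200:440])
E
```

```text
[[0.37046685 0.45354707]
 [0.5144786  0.42575827]
 [0.48968501 0.28050622]
 [0.34174876 0.30794424]] [0.4290948  0.36693895] [np.float64(0.14840792470700112), np.float64(0.14666833753332362), np.float64(0.14735290488190309), np.float64(0.15045922362860512)]
[ 0.1722 -0.3789  0.2546  0.0538  0.091   0.0562]
[ 0.5083  0.2454 -0.0431  0.0197  0.0163  0.0561]
[-0.395  -0.0156 -1.3928 -0.0031  0.2989  0.0718] 24.9583
```

View pics/boxed.png

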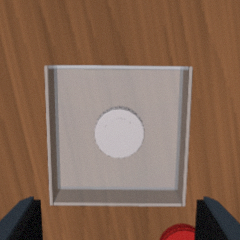

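The cap sits in the box near its middle, at about (120,133) in the crop. Next is lid1, with a fresh wrist look just before the grasp, tried first on jar_p.

```bash
cat >> h.py <<'E'
def locate(g):
    """wrist look over guess g (x,y); returns centre x,y and bar yaw"""
    x,y=g;a=np.arctan2(y,x);go(x,y,.20,a);st=sensors.state();im=optics.snapshot("wrist")
    c=proj("wrist",(x,y,.023),st);best=None
    for b in blobs(white(im,175),800):
        e=cv2.fitEllipse(cv2.convexHull(b));d=np.hypot(*(np.array(e[0])-c))
        if d<90 and e[1][1]<100 and (best is None or d<best[0]): best=(d,e,b)
    if best is None: save("locfail",im);raise SystemExit("lid not found")
    _,e,b=best;P=onz(ray("wrist",e[0],st),.023)
    m=cv2.drawContours(np.zeros(im.shape[:2],np.uint8),[cv2.convexHull(b)],-1,255,-1);m=cv2.erode(m,np.ones((9,9)))
    g2=cv2.cvtColor(im,cv2.COLOR_RGB2GRAY);pts=np.argwhere((g2<140)&(m>0))[:,::-1].astype(np.float32)
    v=cv2.fitLine(pts,cv2.DIST_L2,0,.01,.01).ravel();q=v[2:];A,B=[onz(ray("wrist",q+s*20*v[:2],st),.023) for s in(-1,1)]
    yaw=np.arctan2(*(B-A)[1::-1]);print("lid",P,"yaw",round(np.degrees(yaw),1),"n",len(pts),"axes",e[1]);return P[0],P[1],yaw
def wrap(a,c): return c+(a-c+np.pi/2)%np.pi-np.pi/2   # mod 180 deg, nearest c
def place_angle(j): x,y,w=JAR[j];return np.arctan2(y,x)+1.55, w+np.radians(38)
def pick(g,j):
    x,y,bar=locate(g);ap,L=place_angle(j);a=wrap(bar+ap-L,np.arctan2(y,x))
    claw.command_gripper(.074);go(x,y,.08,a);down(x,y,.004);claw.command_gripper(.03);print("grip",fz());down(x,y,.20,.2)
    print("held",fz());return a-bar      # jaw angle relative to lug axis
def settle(): manip.sleep(.06);return fz()
def onto(j,delta):
    """carry held lid over jar j, set lugs down anticlockwise of the starts, lower to contact"""
    x,y,w=JAR[j];ap,L=place_angle(j);a=wrap(L+delta,ap);go(x,y,.20,a);down(x,y,.105,.15);f0=settle();z=.105
    while z>.0865:
        z-=.001;down(x,y,z,.03);f=settle()
        if f[2]-f0[2]>5: break
    print("down",z,f,"f0",f0);return a,z,f0
def screw(j,a,z,f0,total=190,step=12,zmin=.0825,tmax=.45,push=5):
    x,y,_=JAR[j];t=0
    while t<total:
        t+=step;go(x,y,z,a-np.radians(t));f=settle()
        print(t,"z",round(f[4]-.004,4),"f",np.round(f[:3]-f0[:3],1),"tz",f[3])
        if abs(f[3]-f0[3])>tmax: print("torque stop");break
        z-=np.clip((push-(f[2]-f0[2]))*.0002,-.001,.001);z=max(z,zmin)
    return a-np.radians(t),z
E
cat > t1.py <<'E'
from h import *
import json
d=pick(BAR["lid1"][:2],"p");a,z,f0=onto("p",d);a,z=screw("p",a,z,f0)
print("end",fz(),sensors.state()["clock"]);json.dump([d,a,z,list(f0)],open("st.json","w"))
E
python3 t1.py
```

```text
lid [0.44090646 0.11605346 0.023     ] yaw -1.1 n 179 axes (61.41023635864258, 61.857696533203125)
grip [-1.0578e+00  2.0850e-01  7.1336e+00  4.1000e-03  4.3000e-03  5.6900e-02]
held [-0.4042 -1.1394 -0.4032 -0.0022  0.199   0.0572]
down 0.08699999999999998 [ 0.9446  0.5883  6.6018 -0.0184  0.0876  0.0575] f0 [ 0.3174  0.5703 -0.127  -0.0159  0.1063  0.057 ]
12 z 0.0832 f [-0.7  0.1  5.1] tz -0.0159
24 z 0.0831 f [-1.6 -0.5  5.4] tz -0.0058
36 z 0.0828 f [-0.9 -1.   0.5] tz 0.0096
48 z 0.0822 f [-0.7 -1.   1. ] tz -0.017
60 z 0.0814 f [-1.2  0.7  2.2] tz 0.0629
72 z 0.0809 f [-1.   0.1  2.8] tz -0.0292
84 z 0.0805 f [-0.5 -0.2  2. ] tz 0.0022
96 z 0.0798 f [ 0.4 -1.2  2.3] tz 0.0509
108 z 0.0794 f [-0.2  0.4  4.3] tz -0.005
120 z 0.0793 f [-0.1 -0.6  6.2] tz -0.0575
132 z 0.0794 f [-0.7 -1.5  3.4] tz 0.0212
144 z 0.0793 f [-0.2 -0.7  6.1] tz -0.0433
156 z 0.0793 f [0.  0.  4.5] tz -0.0088
168 z 0.0793 f [-0.8 -2.2  5.8] tz -0.0451
180 z 0.0793 f [ 0.1 -1.4  4.2] tz 0.0061
192 z 0.0793 f [ 0.9 -0.3  5.6] tz -0.081
end [ 1.2368  0.3174  5.4654 -0.081   0.0833  0.0571] 43.1167
```

lid1 descended smoothly to about 79.3 mm on jar_p, which should be home. I'll release it and check its height from two views, then pick lid2 and try it on the next jar (m, whose ring looks narrower).

```bash
cat >> h.py <<'E'
def lidcheck(j,name):
    """two wrist views of a lid on jar j: top centre, height, saves crop"""
    x,y,w=JAR[j];a=np.arctan2(y,x);R=Rdown(a);V=[]
    for o in(-.02,.05):
        manip.move_ptp(np.array([x,y,.25])+R[:,2]*o,R);st=sensors.state();im=optics.snapshot("wrist");c=proj("wrist",(x,y,.102),st)
        es=[cv2.fitEllipse(cv2.convexHull(b)) for b in blobs(white(im,180),800)]
        e=min(es,key=lambda e:np.hypot(*(np.array(e[0])-c)));V.append((ray("wrist",e[0],st),e[1]))
        if o<0: save(name,cv2.resize(im[int(c[1])-75:int(c[1])+75,int(c[0])-100:int(c[0])+100],(600,450)))
    print(j,"top centre",*tri(V[0][0],V[1][0]),"expected",(x,y,.102),"axes",V[0][1],V[1][1])
E
cat > t2.py <<'E'
from h import *
import json
x,y,_=JAR["p"];claw.command_gripper(.076);down(x,y,.2,.15);lidcheck("p","p_lid1")
d=pick(BAR["lid2"][:2],"m");a,z,f0=onto("m",d);a,z=screw("m",a,z,f0)
print("end",fz(),sensors.state()["clock"]);json.dump([d,a,z,list(f0)],open("st.json","w"))
E
python3 t2.py
```

```text
p top centre [0.6405934  0.1879223  0.10954633] 0.00036223537692037884 expected (0.642, 0.1855, 0.102) axes (63.18794631958008, 66.75667572021484) (70.16310119628906, 76.54557037353516)
lid [ 0.43728223 -0.23279701  0.023     ] yaw 52.6 n 189 axes (60.26123046875, 61.617652893066406)
grip [-7.0670e-01 -1.8080e-01  5.2315e+00  2.7300e-02  4.3000e-03  5.6800e-02]
held [ 3.0000e-04  5.4570e-01 -1.0986e+00 -8.8000e-03  1.9890e-01  5.7200e-02]
down 0.08699999999999998 [-0.6882  1.9167  9.5824 -0.0212  0.0877  0.0571] f0 [-0.3886  0.4121 -0.7889 -0.0461  0.1061  0.0574]
12 z 0.0836 f [-0.7 -0.4  8. ] tz -0.1117
24 z 0.0837 f [ 0.8 -0.4  5.6] tz -0.0344
36 z 0.0837 f [ 0.1 -0.7  4.2] tz -0.0865
48 z 0.0837 f [ 0.3 -1.   4.8] tz -0.0543
60 z 0.0836 f [ 0.6 -0.2  6.2] tz -0.0626
72 z 0.0837 f [ 0.7 -0.4  3.4] tz -0.0726
84 z 0.0836 f [ 0.  -0.7  6. ] tz -0.0513
96 z 0.0836 f [-0.2 -1.   4.2] tz -0.0694
108 z 0.0835 f [-0.1  0.6  4.9] tz -0.075
120 z 0.0834 f [-1.7 -2.1  5. ] tz -0.0965
132 z 0.0834 f [0.5 1.6 3.4] tz -0.1823
144 z 0.0833 f [-0.4  2.4  4.6] tz -0.1674
156 z 0.0831 f [0.2 4.3 3.7] tz 0.0048
168 z 0.0828 f [-3.3  6.2  7.2] tz 0.3059
180 z 0.0835 f [-0.6  4.   7. ] tz 0.056
192 z 0.0837 f [ 1.4 -1.   2. ] tz 0.0034
end [ 0.9887 -0.5383  1.2438  0.0034  0.0877  0.0567] 66.0583
```

View pics/p_lid1.png

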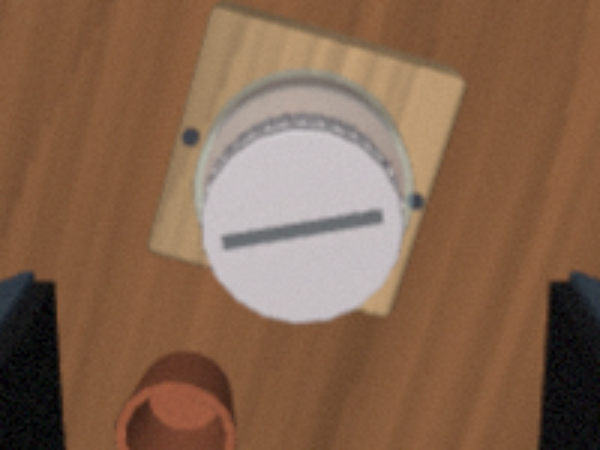

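The crop shows lid1 level on jar_p. Its bar, from (222,243) to (383,216), is about 26° anticlockwise of the dowel line, which matches the commanded turn. The height from that check (109.5 mm) disagrees with the wrist reading because the glass merged into the mask, so I'll recheck it using the bar. lid2 binds at about 83.6 mm on m, so that's the wrong jar: I'll back it off and try n.

```bash
cat >> h.py <<'E'
def unscrew(j,a,z,f0,total=216,step=18,pull=3):
    x,y,_=JAR[j];t=0
    while t<total:
        t+=step;go(x,y,z,a+np.radians(t));f=settle();g=f[2]-f0[2]
        print(t,"z",round(f[4]-.004,4),"f",np.round(f[:3]-f0[:3],1),"tz",f[3])
        z+=np.clip((g+pull)*.0003,-.0005,.0015)
        if f[4]-.004>.0925: break
    a+=np.radians(t)
    for k in range(14):   # free? lift gently
        z+=.001;down(x,y,z,.03);f=settle()
        if f[2]-f0[2]<-9: print("still caught",z,f);return a,z,False
    return a,z,True
E
cat > t3.py <<'E'
from h import *
import json
d,a,z,f0=json.load(open("st.json"));f0=np.array(f0)
a,z,ok=unscrew("m",a,z,f0);print(ok,fz())
if ok:
    down(*JAR["m"][:2],.2,.15);print(fz());a,z,f0=onto("n",d);a,z=screw("n",a,z,f0,total=168)
print("end",fz(),sensors.state()["clock"]);json.dump([d,a,z,list(f0)],open("st.json","w"))
E
python3 t3.py
```

```text
18 z 0.0836 f [1.6 1.6 7.3] tz 0.0598
36 z 0.0847 f [2.1 1.9 4.1] tz -0.0562
54 z 0.0858 f [-0.1  2.2  2.7] tz 0.0121
72 z 0.0874 f [-0.3  0.1  1. ] tz 0.0678
90 z 0.0886 f [-0.3  0.3  0.8] tz -0.0019
108 z 0.0898 f [0.4 0.1 1. ] tz -0.056
126 z 0.0911 f [-0.2 -0.1  0.1] tz 0.0343
144 z 0.092 f [ 0.4 -0.6  0.6] tz -0.0285
162 z 0.0931 f [ 0.1 -0.7  0.1] tz -0.0084
True [-0.1367  0.6868 -0.4999  0.0393  0.1121  0.0573]
[ 0.9424 -0.67   -0.251  -0.0605  0.1993  0.0567]
down 0.08599999999999998 [ 1.0994 -1.7826 -0.8001 -0.0317  0.0859  0.057 ] f0 [ 0.1138 -0.1022 -0.8495 -0.0457  0.1062  0.0569]
12 z 0.0819 f [-2.3 -1.2  1.1] tz 0.0253
24 z 0.0811 f [ 0.7 -0.6 -2.4] tz 0.0269
36 z 0.0804 f [-0.5  0.4  2.1] tz 0.0892
48 z 0.0801 f [-4.5 -1.8  7.9] tz -0.0452
60 z 0.0803 f [-3.4  2.3  4.2] tz -0.0027
72 z 0.08 f [-3.6  4.   5.1] tz -0.1008
84 z 0.0801 f [-2.2  0.4  3.9] tz 0.0843
96 z 0.08 f [0.3 1.4 3.2] tz 0.0177
108 z 0.0796 f [-0.3  1.7  1. ] tz -0.0139
120 z 0.0792 f [-0.8 -0.3  6.7] tz 0.0081
132 z 0.0793 f [0.  0.1 4.4] tz -0.0851
144 z 0.0792 f [0.1 0.7 6.5] tz -0.0263
156 z 0.0793 f [ 1.5 -0.2  4.6] tz -0.0648
168 z 0.0792 f [-1.  -0.8  5.2] tz 0.0093
end [-0.9042 -0.8638  4.3232  0.0093  0.0832  0.0573] 88.0917
```

lid2 went down to 79.2 mm on jar n, the same plateau as lid1. I'll release it and check both lids, using the bar centre for height, and confirm no lid is left over.

```bash
cat > chk.py <<'E'
from h import *
np.set_printoptions(precision=4,suppress=True)
x,y,_=JAR["n"];claw.command_gripper(.076);down(x,y,.2,.15)
def bar(im,c):
    g=cv2.cvtColor(im,cv2.COLOR_RGB2GRAY);r=im[int(c[1])-45:int(c[1])+45,int(c[0])-45:int(c[0])+45]
    g=cv2.cvtColor(r,cv2.COLOR_RGB2GRAY);out=[]
    for b in cv2.findContours((g<150).astype(np.uint8)*255,cv2.RETR_LIST,cv2.CHAIN_APPROX_NONE)[0]:
        q,(w,h),_=cv2.minAreaRect(b)
        if 30<max(w,h)<65 and min(w,h)<9: out.append((np.array(q)+c.astype(int)-45,cv2.boxPoints(((q),(w,h),_))+c.astype(int)-45))
    return out
T=[]
for j in("n","p"):
    x,y,w=JAR[j];a=np.arctan2(y,x);R=Rdown(a);V=[]
    for o in(-.02,.05):
        manip.move_ptp(np.array([x,y,.25])+R[:,2]*o,R);st=sensors.state();im=optics.snapshot("wrist");c=proj("wrist",(x,y,.102),st);b=bar(im,c)
        T.append(cv2.resize(im[int(c[1])-60:int(c[1])+60,int(c[0])-80:int(c[0])+80],(400,300)));V.append([(ray("wrist",q,st)) for q,_ in b])
    for r in V[0]:
        for s in V[1]: print(j,"bar centre",*tri(r,s),"exp",(x,y,.102))
manip.set_joints([1.2,.379,1.734,0,1.028,0])
sc=optics.snapshot("scene");T2=[cv2.resize(sc[150:330,200:440],(400,300)),cv2.resize(optics.snapshot("top")[150:390,130:450],(400,300))]
save("check",np.vstack([np.hstack([T[0],T[2]]),np.hstack(T2)]));print(sensors.state()["clock"])
E
python3 chk.py
```

```text
n bar centre [ 0.6045 -0.2047  0.102 ] 6.421804502083716e-05 exp (0.6033, -0.2045, 0.102)
p bar centre [0.6418 0.1848 0.102 ] 0.00018362119016762389 exp (0.642, 0.1855, 0.102)
95.5583
```

View pics/check.png

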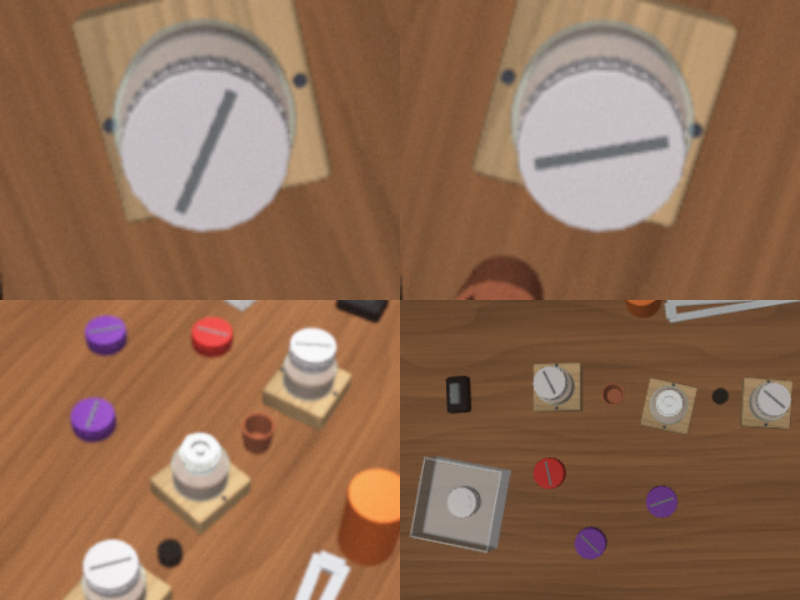

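Both lid tops measure 102.0 mm, so both lids are home with their origins at 79 mm. The cap is in the box at (460,503) in the top view, the middle jar is open, and the bystanders haven't moved. Handing in.

```bash
python3 -c "
from workcell import manip,sensors
print(sensors.state()['width'],sensors.state()['clock']);manip.hand_in()"
```

```text
0.0759986777194211 95.5583
the job is handed in; nothing more can be done
```

The cap is in the acrylic box and both feeding lids are screwed home, one on jar_p and one on the right-hand open jar. I handed the job in at 95.6 s; no verdict is reported.

- **Cap:** I unscrewed it from jar_p and laid it near the middle of the box.
- **Lids:** Only two white lids were on the ledge. The first went home on jar_p. The second bound at 83.6 mm on the middle jar, so I backed it off, and it went home on the right-hand jar. The middle jar stays open.
- **Last checks:** Both lid tops measure 102.0 mm from two wrist views, which puts their origins at 79 mm. They sit within about 1.3 mm of the jar axes and look level. In the pictures the cap is in the box and the pot, puck, scraper and look-alike lids are where they were. The gripper was clear of everything.
- **What disagreed:** An earlier height check on jar_p read 109.5 mm because the glass merged into the white mask. The check on the lid's bar replaced it. During the wrong-jar trial there was a brief torque peak of 0.3 N m, possibly a thread skip, with no visible effect.

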